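Clear the stamping press and stamp the slide box

ROBOT

A 7-joint arm with a two-finger parallel gripper is mounted at the origin on a cart in front of the work surface, level with it; the furniture and walls round the work are solid. World frame = base frame: x ahead of the robot, y to its left, z up, the work surface at z = 0. Lengths are in m, angles in rad, forces in N, time in s.
With the tool pointing down it reaches from about 0.425 to 0.875 m from the base axis. Payload 8.4 kg.
Tool frame: the origin (TCP) lies midway between the tips of the shut fingers; the grasp point (between the pads) lies 19 mm behind it; z points along the fingers, y is the line along which they close (so a half turn about z gives the same grasp; the last joint's range is limited). The gripper opens to 87 mm and grips with 3 to 60 N. Pads are 19 mm wide; open, the fingers measure 117 mm over their backs; the gripper's body (75 mm by 190 mm) begins 51 mm behind the grasp point.
Start: joints at [-1.359, 0.333, 0.04, 1.465, -0.013, 1.343, -0.059], TCP at [0.199, 0.619, 0.223] pointing down, gripper open.
Joint ranges: [-2.58, 2.58], [-0.38, 2.09], [-1.3, 1.39], [0.25, 2.4], [-1.5, 4.64], [0.08, 2.09], [-2.65, 2.65]. Speed limits (rad/s): [2.22, 2.22, 2.79, 2.79, 3.14, 3.14, 3.14].

INTERFACE

Orientations are given as a unit quaternion [x, y, z, w].
In Python, from station import manip gives the robot as it stands.
- The arm moves only by the shell command python3 -m pendant 'ROWS'. ROWS is JSON, a list of rows, each an object with "travel": the shift along the tool's x, y, z in m, a list of three; "rotation": the turn, a rotation vector about the tool's x, y, z in degrees, a list of three; "grip": the finger opening in m, from 0 to 0.087. A call has 1 to 10 rows; each row is the pose to reach, as a shift and turn from the pose commanded when the call began, along the tool's axes at that moment; what a row does not reach only later rows make up. A row lasts 1/8 s, in which the tool goes at most 62.5 mm and 10.7 degrees, less where a joint would pass 70% of its speed; a pose out of reach is approached as far as the arm can. A call with a gripper value outside its range is refused whole. The fingers move at their own pace and stop on an object; the grip force is fixed at half the most. Time passes only in rows, so rows that repeat a pose let the fingers close. It gives the time, the measured TCP pose, the force, the opening and the grip force at its end, in the units of the state.
- manip.sense(): the state, without advancing time (a new reading comes with each control period).
- manip.get_image(name): name is "side" or "top"; returns a dict with "img" (480x640x3 uint8, red, green, blue), "z_map" (480x640 float32, m along the optical axis (not along the pixel's ray), 0 where there is no reading), "fx", "fy", "cx", "cy" (pixels), "extrinsics" (4x4, takes a point from camera to world coordinates). Camera axes: x right, y up, looking along -z (the intrinsics and any distortion apply to the point x, -y, -z); pixel columns grow to the right and rows downward; lengths in m; the calibration is good to about 2 mm. A picture is of the moment at which its call begins.
- manip.sign_off(): hands the job in; it is judged then, once.
The state is a dict: "clock": time; "joints": joint angles; "qd": joint speeds; "effort": joint torques, N m; "ee_pos": TCP position; "tool_rot": TCP orientation; "wrist_force": force on the tool from outside, world axes, zero at the start; "ft_torque": the same for the moment, N m; "finger_gap": finger opening in m; "grasp_force": force on a finger pad.
Only numpy, scipy, OpenCV 4.12 (cv2) and the standard library are available. Lean on these libraries where they do the work, as an engineer would, in place of code of your own. Each camera call takes 0.05 s, during which the arm holds its last target. There are 200 camera calls.

TASK

The slide box has to be stamped, but the dropper bottle has been left on the bed of the stamping press and the dust blower stands close against the box: first clear both away, standing them upright in the aluminium tray and keeping the bottle upright all the way. Then put the slide box on the bed, lengthwise between the lips and pushed fully home against the column, press the black plunger knob all the way down onto it and let it come back up. Leave everything where it then stands, and leave the other things on the bench alone.

Things in the scene. Friction and masses are not known exactly. Their poses are not given: they have to be found in the camera images.
- bottle_mid (a point): dropper bottle: small round amber glass bottle with a black dropper cap, 102 mm tall, standing. This point is its centre, 51 mm above its foot; z is up along the bottle. The glass body is 33 mm across up to 65 mm above the foot, then a 24 mm collar to 77 mm, then a 13 mm rubber bulb. 70 g. It starts standing on the bed of the press.
- blower_mid (a point): dust blower: dark red rubber bulb with a thin upright nozzle, 120 mm tall, standing on its foot. This point is its centre, 60 mm above its foot; z is up along the nozzle. The bulb, 53 mm across, reaches 70 mm above the foot; the round nozzle, 14 mm across or less, runs from there to 120 mm and can be held. 55 g. It starts 3 to 10 mm from one long side of the slide box: no finger fits between.
- box_mid (a point): slide box: closed oblong box with a beige body and a grey-green lid, 30 mm (x) x 82 mm (y, its long axis) x 36 mm (z, up), the lid is fixed. This point is its centre, 18 mm above its underside. 90 g. It starts lying on the worktop at any yaw; its two ends are alike for this job.
- press_home (a point): point on the fixed grey stamping press: the slide box's centre lies here when the box is fully home, long axis along x. 26 mm above the worktop. x runs along the bed from its open front to the column, y across it to the left, z up. The bed is flat, its top 8 mm above the worktop, 100 mm wide, from x = -104 mm (front edge) to the flat column face at x = +41 mm, the end stop.
- bed_front (a point): point on the bed's top, 50 mm in front (-x) of press_home, axes as there. On the bed two low lips, 5 mm high, form a straight channel 40 mm wide from here (9 mm further front) to the stop, and flare outward for 33 mm ahead of it. A box set down with its centre about here is clear of the head and can then be pushed 50 mm along the channel to the stop.
- press_head (a point): front edge of the underside of the press's head, which overhangs the last 30 mm of the bed in front of the stop. It is 74 mm above the worktop, 11 mm beyond press_home along x; a small bush round the plunger hangs 5 mm lower. Head 50 mm wide, column 72 mm; their tops are 94 mm above the worktop. The knob juts 4 mm further to the front than this edge, above it.
- knob_top (a point): centre of the flat top of the round black plunger knob (40 mm across) on the press's head, 122 mm above the worktop when up; 27 mm toward the column from press_home; x, y as there. Its shaft runs down through the head to a round foot, 18 mm across, 14 mm above the lid of a box that is home.
- plunger (a joint): travel of the plunger, m: 0 = up, grows as the knob is pressed down. It meets the lid of a box that is home at about 0.014 and its own limit is 0.015. A spring returns it when it is released: the push needed is about 1.5 N at the top and 4.5 N at the bottom.
- tray_floor (a point): low open aluminium tray, fixed, 130 mm (x) x 170 mm (y) outside, rim 24 mm high, walls 3 mm. This point is the centre of its inner floor, 3 mm above the worktop; x and y along its sides.
- screwdriver: bystander: screwdriver with amber grip, 25 x 169 x 24 mm, long axis y, lying between the press and the slide box. Origin on its underside at its middle.
- caliper: bystander: caliper, 65 x 190 x 13 mm, long axis y, lying in front of the press. Origin on its underside.
- calculator: bystander: calculator, 135 (x) x 78 (y) x 16 mm, lying behind, to the right. Origin under its centre.
- masking_tape: bystander: roll of masking tape, 104 mm across, 25 mm high, lying flat at the right, near the plain wall that closes the right end of the worktop (its face 0.485 m to the right of the robot's axis). Origin under its centre.
- marker: bystander: white marker pen with a blue cap, 17 x 135 x 16 mm, long axis y, lying at the far left. Origin on its underside.

How it is judged:
On the way, in this order (a step that is already met when the one before it is completed fails the run):
1. the bottle and the blower both stand upright in the tray (x of bottle_mid in the frame of tray_floor between -0.061 and 0.061 m and y of bottle_mid in the frame of tray_floor between -0.081 and 0.081 m and z of bottle_mid in the frame of tray_floor between 0.045 and 0.057 m and angle between each of bottle_mid, blower_mid's own z axis and vertical below 0.15 rad and x of blower_mid in the frame of tray_floor between -0.061 and 0.061 m and y of blower_mid in the frame of tray_floor between -0.081 and 0.081 m and z of blower_mid in the frame of tray_floor between 0.054 and 0.066 m), for 0.2 s.
2. the slide box lies fully home on the press bed (x of box_mid in the frame of press_home between -0.004 and 0.004 m and y of box_mid in the frame of press_home between -0.006 and 0.006 m and z of box_mid in the frame of press_home between -0.004 and 0.004 m and angle between the y axis of box_mid and the x axis of press_home, either way round below 0.12 rad), for 0.2 s.
3. the plunger is pressed down to its stop on the box, the box being home (all of step 2 and value of joint plunger above 0.0125 m), for 0.1 s.
At the end, for the whole second after the job is handed in: Bottle and blower stand upright (0.15 rad) on the tray floor inside its walls; the slide box lies on the bed within 4 mm of its home point lengthwise and in height, 6 mm across, 0.12 rad; the plunger, pressed more than 12.5 mm with the box home, is back up (under 2 mm) (all of step 1 and all of step 2 and value of joint plunger below 0.002 m); the robot touches nothing.
It fails at once if the dropper bottle tips over by more than 0.5 rad (angle between bottle_mid's own z axis and vertical above 0.5 rad).
It fails at once if another thing on the bench is pushed more than 30 mm away (distance of any of screwdriver, caliper, calculator, masking_tape, marker from where it was at the start of the episode above 0.03 m).
It also fails if it takes over 72 s, if anything falls off the work surface, if the arm or the gripper's body presses on something with over 40 N, if the wrist force passes 120 N, or if a joint passes its speed limit or range.

## Working session

There is one attempt and no reset: what is moved stays moved. The work goes in short steps, Python scripts to look and compute and a shell command to move; the robot and the scene stay as the last step left them, time stands still between calls to the robot, and variables do not carry over. Pictures are saved under pics/ and viewed, at most 14 in all, crops included, and the job is handed in when it is done.

```bash
mkdir -p pics; ls; cat > h.py <<'E'
import numpy as np,cv2,pickle
from station import manip
def grab(n):
    d=manip.get_image(n); pickle.dump(d,open(f'{n}.pkl','wb')); return d
def load(n): return pickle.load(open(f'{n}.pkl','rb'))
def cloud(d):
    v,u=np.mgrid[0:480,0:640]; z=d['z_map']
    p=np.stack([(u-d['cx'])/d['fx']*z,-(v-d['cy'])/d['fy']*z,-z,np.ones_like(z)],-1)
    return (p@np.array(d['extrinsics']).T)[...,:3]
E
python3 - <<'E'
from h import *
for n in('top','side'):
    d=grab(n); cv2.imwrite(f'pics/{n}0.png',d['img'][...,::-1]); print(n,d['fx'],d['cx'],d['cy'],[k for k in d],np.round(d['extrinsics'],3).tolist())
s=manip.sense();print(s)
E
```

```text
pics
top 577.484867390886 320.89286226167104 239.71509905857278 ['img', 'z_map', 'fx', 'fy', 'cx', 'cy', 'extrinsics'] [[-0.048, 0.976, -0.211, 0.25], [-0.999, -0.046, 0.011, 0.07], [0.001, 0.211, 0.977, 1.512], [0.0, 0.0, 0.0, 1.0]]
side 600.4454624676441 322.3704729425863 242.10748219613703 ['img', 'z_map', 'fx', 'fy', 'cx', 'cy', 'extrinsics'] [[0.223, 0.572, -0.789, -0.734], [-0.975, 0.13, -0.181, -0.221], [-0.001, 0.81, 0.586, 1.037], [0.0, 0.0, 0.0, 1.0]]
{'clock': 0.1, 'joints': array([-1.35917198,  0.33382606,  0.03985762,  1.46614856, -0.01340193,
        1.343304  , -0.05846285]), 'qd': array([-8.82947735e-05, -1.47154776e-03, -4.07542851e-04, -3.01026765e-03,
        1.11011355e-03,  3.02870012e-04,  8.83957530e-04]), 'effort': array([ 5.36032574e-03, -6.57818627e+01,  1.34061914e+00, -4.04707468e+01,
       -5.97970420e-02,  4.10361739e-02,  7.72238968e-05]), 'ee_pos': array([0.19868642, 0.6184578 , 0.22177394]), 'tool_rot': array([ 1.54769305e-01,  9.87950382e-01, -7.06989076e-04, -6.65500888e-05]), 'wrist_force': array([-0.11145901, -0.39804387,  0.22441495]), 'ft_torque': array([-0.00042686,  0.0403215 , -0.03184544]), 'grasp_force': 0.0, 'finger_gap': 0.08737546437806705}
```

View pics/top0.png

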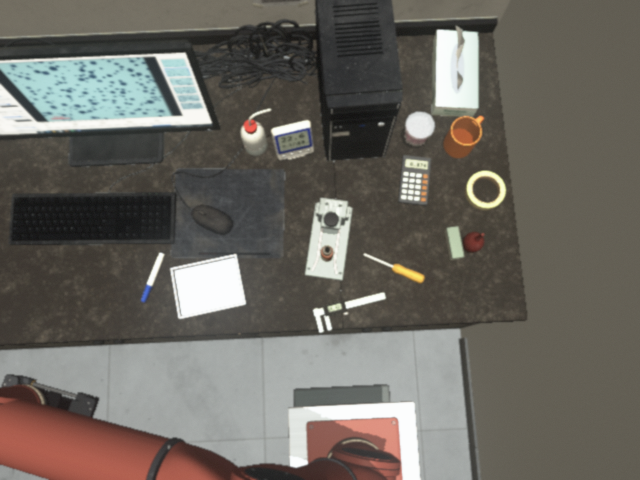

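View pics/side0.png

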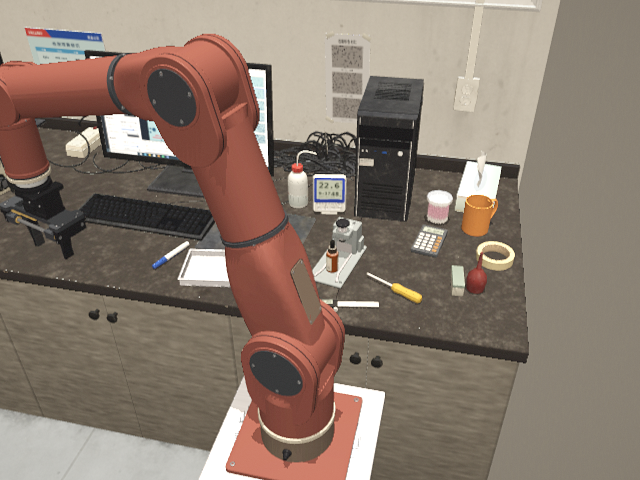

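The top view shows the press around (330,238) with its column at the far end and the bottle at (327,253). The tray is at (208,286), the box at (455,243), and the blower at (473,241) on the box's right. The screwdriver is at (395,268). Next I'll measure these through the depth map.

```bash
python3 - <<'E'
from h import *
d=load('top'); P=cloud(d)
def win(u0,u1,v0,v1,z0,z1):
    m=np.zeros((480,640),bool); m[v0:v1,u0:u1]=1
    m&=(P[...,2]>z0)&(P[...,2]<z1)&(d['z_map']>0); return P[m]
def rect(n,p):
    print(n,len(p),'mean',p.mean(0).round(4),'rect',[np.round(x,4) for x in cv2.minAreaRect((p[:,:2]*1000).astype(np.float32))])
rect('table',win(360,440,215,240,-.02,.02))
rect('box',win(440,466,220,265,.031,.043))
rect('blower',win(460,495,225,260,.03,.2))
rect('blowertop',win(460,495,225,260,.085,.2))
rect('bed',win(295,365,190,290,.004,.020))
rect('knob',win(310,350,195,240,.112,.14))
rect('headtop',win(310,350,190,240,.085,.1))
rect('bottle',win(310,345,235,270,.03,.2))
rect('bottletop',win(310,345,235,270,.08,.2))
rect('trayrim',win(160,255,245,330,.015,.035))
rect('screwdriver',win(360,430,250,290,.007,.04))
rect('caliper',win(310,390,288,335,.004,.04))
im=d['img'][...,::-1]
a=cv2.resize(im[185:290,285:385],None,fx=5,fy=5,interpolation=cv2.INTER_CUBIC)
b=cv2.resize(im[220:270,435:495],None,fx=5,fy=5,interpolation=cv2.INTER_CUBIC)
o=np.zeros((525,800,3),np.uint8);o[:,:500]=a;o[:250,500:]=b
cv2.imwrite('pics/crop1.png',o)
E
```

```text
table 1993 mean [ 6.017e-01 -1.596e-01  3.000e-04] rect [array([ 601.9192, -160.2692]), array([215.2854,  69.6058]), np.float64(87.3504)]
box 365 mean [ 0.5465 -0.2955  0.0369] rect [array([ 547.4391, -301.801 ]), array([82.7971, 46.0593]), np.float64(4.6832)]
blower 370 mean [ 0.5402 -0.3343  0.0556] rect [array([ 541.0156, -330.6726]), array([50.4088, 71.6128]), np.float64(19.1254)]
blowertop 27 mean [ 0.545  -0.341   0.1065] rect [array([ 544.9268, -342.314 ]), array([8.6594, 8.2267]), np.float64(66.5641)]
bed 2217 mean [0.5556 0.0359 0.0085] rect [array([577.6923,  29.81  ]), array([187.4101, 270.8104]), np.float64(87.2612)]
knob 187 mean [0.6028 0.0286 0.1218] rect [array([603.4681,  28.2685]), array([36.9481, 36.9212]), np.float64(35.2673)]
headtop 524 mean [0.6328 0.0226 0.0938] rect [array([625.0117,  24.1015]), array([71.7108, 76.9909]), np.float64(79.9241)]
bottle 163 mean [0.5273 0.0426 0.0742] rect [array([531.528 ,  42.4875]), array([32.2567, 32.363 ]), np.float64(22.455)]
bottletop 62 mean [0.5301 0.0421 0.0936] rect [array([531.4329,  42.7294]), array([20.1908, 20.8747]), np.float64(86.4289)]
trayrim 554 mean [0.4688 0.3615 0.0233] rect [array([484.5691, 369.2567]), array([180.5576, 197.9361]), np.float64(9.7657)]
screwdriver 416 mean [ 0.4814 -0.1512  0.0178] rect [array([ 487.0098, -137.9597]), array([178.6761, 101.2621]), np.float64(87.4024)]
caliper 1029 mean [0.3913 0.0004 0.0089] rect [array([387.106 , -12.6905]), array([206.7387, 111.8082]), np.float64(87.3709)]
```

View pics/crop1.png

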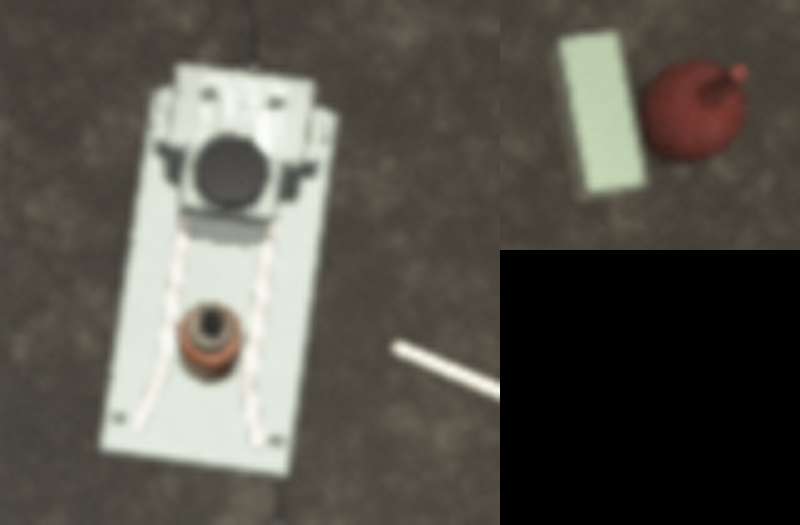

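The crop shows the box lid corners at crop pixels (560,38), (617,32), (647,184) and (588,193). The bed front corners are at (100,450) and (290,475), the knob centre at (231,172), the bottle tip at (212,318), and the nozzle tip at (739,72).

```bash
cat >> h.py <<'E'
def ray(d,u,v,z):
    E=np.array(d['extrinsics']); r=E[:3,:3]@np.array([(u-d['cx'])/d['fx'],-(v-d['cy'])/d['fy'],-1]); o=E[:3,3]
    return (o+r*(z-o[2])/r[2])[:2]
E
python3 - <<'E'
from h import *
d=load('top');P=cloud(d)
L=lambda u,v,z:ray(d,285+(u+.5)/5-.5,185+(v+.5)/5-.5,z)
R=lambda u,v,z:ray(d,435+(u-500+.5)/5-.5,220+(v+.5)/5-.5,z)
deg=lambda a:np.degrees(np.arctan2(a[1],a[0])).round(2)
b=np.array([R(*c,.036) for c in((560,38),(617,32),(647,184),(588,193))])
print('box',b.round(4).tolist(),b.mean(0),'long',deg(b[0]-b[3]),deg(b[1]-b[2]))
f=[L(*c,.008) for c in((100,450),(290,475),(153,88),(338,115))]
print('bed',np.round(f,4).tolist(),deg(f[2]-f[0]),deg(f[3]-f[1]),deg(f[0]-f[1]))
print('knob',L(231,172,.122),'bottle',L(212,318,.102),'nozzle',R(739,72,.12))
hsv=cv2.cvtColor(d['img'],cv2.COLOR_RGB2HSV)
m=(hsv[...,2]>140)&(hsv[...,1]<60);m[:,:160]=0;m[:,255:]=0;m[:245]=0;m[330:]=0
mm=m.astype(np.uint8); c=max(cv2.findContours(mm,0,2)[0],key=cv2.contourArea)
q=cv2.approxPolyDP(c,8,True)[:,0]; print(q.tolist())
w=np.array([ray(d,*x,.024) for x in q]);print(w.round(3).tolist(),w.mean(0),cv2.minAreaRect((np.array([ray(d,*x,.024) for x in c[:,0]])*1000).astype(np.float32)))
# bottle body, blower axis from depth side points
E
```

```text
box [[0.587, -0.2776], [0.5888, -0.3079], [0.5071, -0.3155], [0.5038, -0.2844]] [ 0.54665628 -0.29637466] long 4.67 5.34
bed [[0.4833, 0.1008], [0.4654, 0.0017], [0.6794, 0.0639], [0.6596, -0.035]] -10.64 -10.71 79.72
knob [0.60180119 0.0276931 ] bottle [0.53245088 0.04036941] nozzle [ 0.54638762 -0.344633  ]
[[236, 254], [170, 268], [178, 318], [245, 304]]
[[0.544, 0.278], [0.515, 0.45], [0.384, 0.429], [0.412, 0.257]] [0.46367339 0.35342613] ((464.0748291015625, 353.5982360839844), (138.9459991455078, 178.60804748535156), 9.743167877197266)
```

```bash
cat > go.py <<'E'
import sys
from h import *
from scipy.spatial.transform import Rotation as Ro
x,y,z,h=map(float,sys.argv[1:5]) # world target TCP, heading (deg) of tool y
s=manip.sense(); R=Ro.from_quat(s['tool_rot'])
t=np.radians(h); Y=np.array([np.cos(t),np.sin(t),0]);Z=np.array([0,0,-1.]);T=Ro.from_matrix(np.c_[np.cross(Y,Z),Y,Z])
print('ee',s['ee_pos'].round(4),'t',s['clock'],'gap',round(s['finger_gap'],4),'F',s['wrist_force'].round(1),'j',s['joints'].round(2))
print('travel mm',(R.inv().apply(np.array([x,y,z])-s['ee_pos'])*1000).round(1),'rot',(R.inv()*T).as_rotvec(True).round(2),'tool y now',np.degrees(np.arctan2(*R.apply([0,1,0])[1::-1])).round(2))
E
python3 go.py .532 .041 .2 79.5
```

```text
ee [0.1987 0.6185 0.2218] t 0.1 gap 0.0874 F [-0.1 -0.4  0.2] j [-1.36  0.33  0.04  1.47 -0.01  1.34 -0.06]
travel mm [-493.9 -447.8   22.5] rot [-0.08 -0.   -7.31] tool y now 72.19
```

```bash
R='x'; python3 -m pendant '[{"travel":[-0.494,-0.448,0.0225],"rotation":[0,0,-7.3],"grip":0.087},{"travel":[-0.494,-0.448,0.0225],"rotation":[0,0,-7.3],"grip":0.087},{"travel":[-0.494,-0.448,0.0225],"rotation":[0,0,-7.3],"grip":0.087},{"travel":[-0.494,-0.448,0.0225],"rotation":[0,0,-7.3],"grip":0.087},{"travel":[-0.494,-0.448,0.0225],"rotation":[0,0,-7.3],"grip":0.087},{"travel":[-0.494,-0.448,0.0225],"rotation":[0,0,-7.3],"grip":0.087},{"travel":[-0.494,-0.448,0.0225],"rotation":[0,0,-7.3],"grip":0.087},{"travel":[-0.494,-0.448,0.0225],"rotation":[0,0,-7.3],"grip":0.087},{"travel":[-0.494,-0.448,0.0225],"rotation":[0,0,-7.3],"grip":0.087},{"travel":[-0.494,-0.448,0.0225],"rotation":[0,0,-7.3],"grip":0.087}]'; python3 go.py .532 .041 .2 79.5
```

```text
clock: 1.35
ee_pos: [0.5115, 0.0759, 0.2014]
tool_rot: [0.091, 0.996, 0.0, 0.0]
wrist_force: [0.3, 1.2, -0.1]
finger_gap: 0.0869
grasp_force: 0.0
ee [0.5115 0.0759 0.2014] t 1.35 gap 0.0869 F [ 0.3  1.2 -0.1] j [-0.72  0.07  0.51  1.84 -0.04  1.25  1.19]
travel mm [-26.5 -30.6   1.4] rot [0.02 0.01 0.01] tool y now 79.51
```

```bash
python3 -m pendant '[{"travel":[-0.0265,-0.0306,0],"rotation":[0,0,0],"grip":0.087},{"travel":[-0.0265,-0.0306,0],"rotation":[0,0,0],"grip":0.087},{"travel":[-0.0265,-0.0306,0],"rotation":[0,0,0],"grip":0.087}]'; python3 go.py .532 .041 .037 79.5
```

```text
clock: 1.72
ee_pos: [0.531, 0.0436, 0.2011]
tool_rot: [0.091, 0.996, 0.0, -0.0]
wrist_force: [-0.5, 0.6, -0.4]
finger_gap: 0.087
grasp_force: 0.0
ee [0.531  0.0436 0.2011] t 1.725 gap 0.087 F [-0.5  0.6 -0.4] j [-0.67  0.11  0.55  1.8  -0.06  1.25  1.28]
travel mm [ -1.6  -2.4 164.1] rot [-0.   -0.05  0.01] tool y now 79.51
```

```bash
python3 -m pendant '[{"travel":[-0.0015,-0.0025,0.06],"rotation":[0,0,0],"grip":0.087},{"travel":[-0.0015,-0.0025,0.11],"rotation":[0,0,0],"grip":0.087},{"travel":[-0.0015,-0.0025,0.14],"rotation":[0,0,0],"grip":0.087},{"travel":[-0.0015,-0.0025,0.164],"rotation":[0,0,0],"grip":0.087},{"travel":[-0.0015,-0.0025,0.164],"rotation":[0,0,0],"grip":0.087},{"travel":[-0.0015,-0.0025,0.164],"rotation":[0,0,0],"grip":0.087}]'; python3 go.py .532 .041 .037 79.5
```

```text
clock: 2.48
ee_pos: [0.5328, 0.0411, 0.0384]
tool_rot: [0.091, 0.996, 0.0, 0.0]
wrist_force: [0.1, 0.2, 0.3]
finger_gap: 0.087
grasp_force: 0.0
ee [0.5328 0.0411 0.0384] t 2.475 gap 0.087 F [0.1 0.2 0.3] j [-0.62  0.3   0.53  1.97 -0.19  0.92  1.4 ]
travel mm [ 0.8 -0.3  1.4] rot [0.04 0.04 0.07] tool y now 79.57
```

```bash
python3 - <<'E'
from h import *
d=grab('side'); cv2.imwrite('pics/s1.png',cv2.resize(d['img'][190:310,270:430,::-1],None,fx=5,fy=5,interpolation=cv2.INTER_CUBIC))
E
```

```text
(no output)
```

View pics/s1.png

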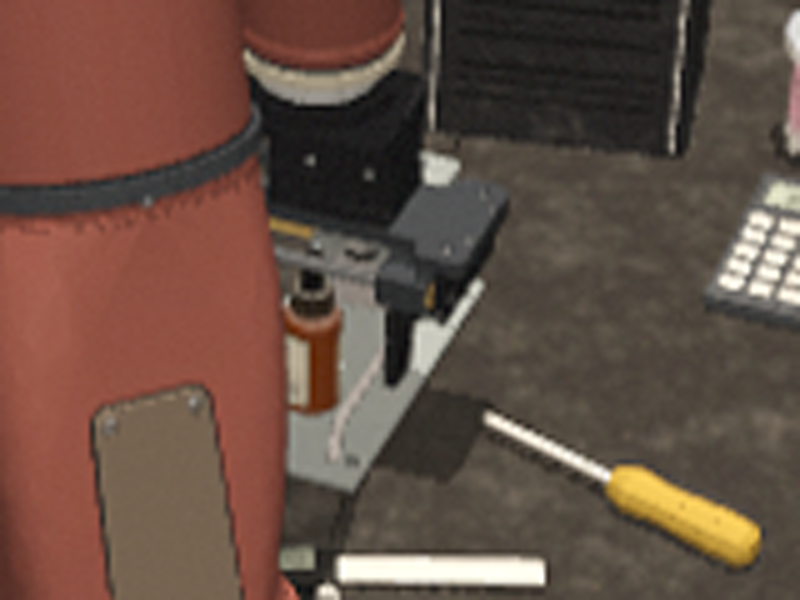

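The side crop shows the bottle upright at (313,350) with the right finger at (397,340), level with it along the bed. The gripper body stays short of the knob. I'll close on the bottle and lift it.

```bash
python3 -m pendant '[{"travel":[0.0008,-0.0003,0.001],"rotation":[0,0,0],"grip":0.05},{"travel":[0.0008,-0.0003,0.001],"rotation":[0,0,0],"grip":0.04},{"travel":[0.0008,-0.0003,0.001],"rotation":[0,0,0],"grip":0.025},{"travel":[0.0008,-0.0003,0.001],"rotation":[0,0,0],"grip":0.025},{"travel":[0.0008,-0.0003,0.001],"rotation":[0,0,0],"grip":0.025},{"travel":[0.0008,-0.0003,0.001],"rotation":[0,0,0],"grip":0.025},{"travel":[0.0008,-0.0003,0.001],"rotation":[0,0,0],"grip":0.025},{"travel":[0.0008,-0.0003,0.001],"rotation":[0,0,0],"grip":0.025}]'; python3 go.py .457 .391 .2 99.6
```

```text
clock: 3.52
ee_pos: [0.5317, 0.04, 0.0365]
tool_rot: [0.092, 0.996, 0.0, 0.0]
wrist_force: [-0.1, 0.0, -0.8]
finger_gap: 0.0317
grasp_force: 29.9
ee [0.5317 0.04   0.0365] t 3.525 gap 0.0317 F [-0.1  0.  -0.8] j [-0.62  0.3   0.53  1.97 -0.19  0.91  1.4 ]
travel mm [ 137.4  331.5 -163.5] rot [  0.     0.   -20.11] tool y now 79.49
```

```bash
python3 -m pendant '[{"travel":[0.0,0,-0.04],"rotation":[0,0,0],"grip":0.025},{"travel":[0.0,0,-0.09],"rotation":[0,0,0],"grip":0.025},{"travel":[0.0,0,-0.14],"rotation":[0,0,0],"grip":0.025},{"travel":[0.02,0.04,-0.163],"rotation":[0,0,-3],"grip":0.025},{"travel":[0.04,0.1,-0.163],"rotation":[0,0,-7],"grip":0.025},{"travel":[0.065,0.155,-0.163],"rotation":[0,0,-11],"grip":0.025},{"travel":[0.085,0.21,-0.163],"rotation":[0,0,-14],"grip":0.025},{"travel":[0.11,0.265,-0.163],"rotation":[0,0,-18],"grip":0.025},{"travel":[0.13,0.315,-0.163],"rotation":[0,0,-20],"grip":0.025},{"travel":[0.137,0.3315,-0.163],"rotation":[0,0,-20],"grip":0.025}]'; python3 -m pendant '[{"travel":[0,0,0],"rotation":[0,0,0],"grip":0.025},{"travel":[0,0,0],"rotation":[0,0,0],"grip":0.025}]'; python3 go.py .457 .391 .032 99.6
```

```text
clock: 4.78
ee_pos: [0.4552, 0.3945, 0.1987]
tool_rot: [-0.085, 0.996, 0.0, -0.001]
wrist_force: [0.2, -0.7, -1.1]
finger_gap: 0.0319
grasp_force: 29.9
clock: 5.03
ee_pos: [0.4585, 0.3887, 0.1995]
tool_rot: [-0.081, 0.997, -0.001, 0.0]
wrist_force: [0.5, 0.3, -1.2]
finger_gap: 0.0315
grasp_force: 29.9
ee [0.4585 0.3887 0.1995] t 5.025 gap 0.0315 F [ 0.5  0.3 -1.2] j [-1.02  0.25  0.29  1.63 -0.07  1.27  1.02]
travel mm [  1.1   2.7 167.5] rot [-0.06  0.01 -0.27] tool y now 99.33
```

```bash
python3 - <<'E'
from h import *
a=grab('side')['img'][190:340,130:330,::-1]; b=grab('top')['img'][210:360,110:310,::-1]
cv2.imwrite('pics/c2.png',cv2.resize(np.hstack([a,b]),None,fx=2,fy=2,interpolation=cv2.INTER_CUBIC))
E
```

```text
(no output)
```

View pics/c2.png

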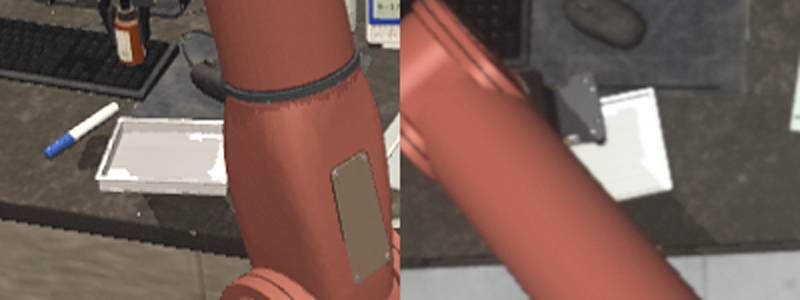

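The bottle hangs upright in the fingers at (130,40) in the side half, above the tray at (165,155). I'll lower it into the tray.

```bash
python3 -m pendant '[{"travel":[0.001,0.0025,0.05],"rotation":[0,0,0],"grip":0.025},{"travel":[0.001,0.0025,0.1],"rotation":[0,0,0],"grip":0.025},{"travel":[0.001,0.0025,0.135],"rotation":[0,0,0],"grip":0.025},{"travel":[0.001,0.0025,0.155],"rotation":[0,0,0],"grip":0.025},{"travel":[0.001,0.0025,0.163],"rotation":[0,0,0],"grip":0.025},{"travel":[0.001,0.0025,0.166],"rotation":[0,0,0],"grip":0.025},{"travel":[0.001,0.0025,0.166],"rotation":[0,0,0],"grip":0.025},{"travel":[0.001,0.0025,0.166],"rotation":[0,0,0],"grip":0.025}]';python3 go.py .457 .391 .032 99.6
```

```text
clock: 6.12
ee_pos: [0.4564, 0.3937, 0.0345]
tool_rot: [-0.083, 0.997, 0.001, 0.001]
wrist_force: [-0.2, 0.6, -0.9]
finger_gap: 0.0317
grasp_force: 29.9
ee [0.4564 0.3937 0.0345] t 6.125 gap 0.0317 F [-0.2  0.6 -0.9] j [-1.    0.41  0.27  1.79 -0.13  0.95  1.05]
travel mm [-0.1 -2.8  2.5] rot [ 0.06  0.07 -0.11] tool y now 99.49
```

```bash
python3 -m pendant '[{"travel":[0,0,0.0015],"rotation":[0,0,0],"grip":0.025},{"travel":[0,0,0.003],"rotation":[0,0,0],"grip":0.025},{"travel":[0,0,0.003],"rotation":[0,0,0],"grip":0.025}]';python3 go.py .457 .391 .032 99.6
```

```text
clock: 6.5
ee_pos: [0.4563, 0.3936, 0.0314]
tool_rot: [-0.083, 0.997, 0.0, 0.0]
wrist_force: [-2.3, -2.0, 6.7]
finger_gap: 0.0317
grasp_force: 29.9
ee [0.4563 0.3936 0.0314] t 6.5 gap 0.0317 F [-2.3 -2.   6.7] j [-1.    0.41  0.27  1.8  -0.13  0.95  1.05]
travel mm [-0.2 -2.6 -0.6] rot [ 0.04  0.04 -0.11] tool y now 99.49
```

```bash
python3 -m pendant '[{"travel":[0,0,0],"rotation":[0,0,0],"grip":0.06},{"travel":[0,0,0],"rotation":[0,0,0],"grip":0.06},{"travel":[0,0,0],"rotation":[0,0,0],"grip":0.06},{"travel":[0,0,-0.03],"rotation":[0,0,0],"grip":0.06},{"travel":[0,0,-0.09],"rotation":[0,0,0],"grip":0.06},{"travel":[0,0,-0.15],"rotation":[0,0,0],"grip":0.06},{"travel":[0,0,-0.2],"rotation":[0,0,0],"grip":0.06},{"travel":[0,0,-0.22],"rotation":[0,0,0],"grip":0.06}]';python3 go.py .545 -.343 .25 95
```

```text
clock: 7.5
ee_pos: [0.4569, 0.3938, 0.2541]
tool_rot: [-0.083, 0.997, 0.002, 0.002]
wrist_force: [-0.3, -0.5, -1.3]
finger_gap: 0.0599
grasp_force: 0.0
ee [0.4569 0.3938 0.2541] t 7.5 gap 0.0599 F [-0.3 -0.5 -1.3] j [-1.04  0.22  0.3   1.56 -0.07  1.37  1.01]
travel mm [  34.5 -741.3    1.8] rot [0.17 0.2  4.48] tool y now 99.48
```

```bash
python3 -m pendant '[{"travel":[0.0345,-0.741,0.002],"rotation":[0,0,4.5],"grip":0.06},{"travel":[0.0345,-0.741,0.002],"rotation":[0,0,4.5],"grip":0.06},{"travel":[0.0345,-0.741,0.002],"rotation":[0,0,4.5],"grip":0.06},{"travel":[0.0345,-0.741,0.002],"rotation":[0,0,4.5],"grip":0.06},{"travel":[0.0345,-0.741,0.002],"rotation":[0,0,4.5],"grip":0.06},{"travel":[0.0345,-0.741,0.002],"rotation":[0,0,4.5],"grip":0.06},{"travel":[0.0345,-0.741,0.002],"rotation":[0,0,4.5],"grip":0.06},{"travel":[0.0345,-0.741,0.002],"rotation":[0,0,4.5],"grip":0.06},{"travel":[0.0345,-0.741,0.002],"rotation":[0,0,4.5],"grip":0.06},{"travel":[0.0345,-0.741,0.002],"rotation":[0,0,4.5],"grip":0.06}]' >/dev/null;python3 go.py .545 -.343 .25 95
python3 - <<'E'
from h import *
d=grab('top');P=cloud(d);cv2.imwrite('pics/c3.png',cv2.resize(d['img'][210:350,110:360,::-1],None,fx=3,fy=3,interpolation=cv2.INTER_CUBIC))
m=np.zeros((480,640),bool);m[250:320,165:250]=1;m&=(P[...,2]>.085)&(P[...,2]<.12);p=P[m];print(len(p),p.min(0),p.max(0))
E
```

```text
ee [ 0.5304 -0.2291  0.2491] t 8.75 gap 0.06 F [ 0.3 -0.1 -0.5] j [-0.38  0.21  0.83  1.64 -0.16  1.36  2.14]
travel mm [  -4.5 -114.8   -0.9] rot [0.01 0.06 0.04] tool y now 95.04
32 [0.44875941 0.38431877 0.08561277] [0.46313031 0.39916337 0.10964844]
```

View pics/c3.png

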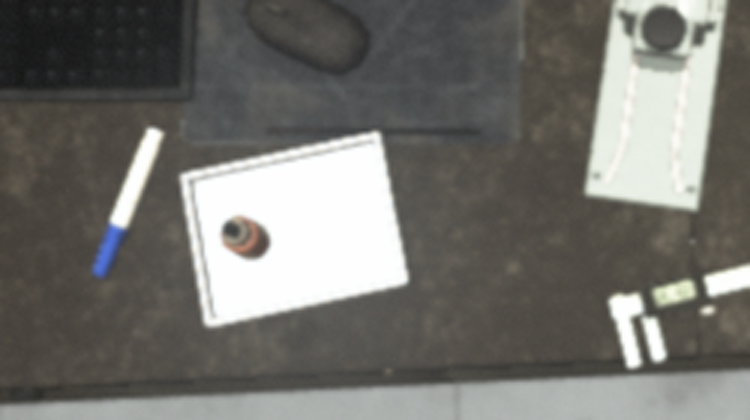

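The bottle stands upright in the tray at (240,235) in the crop. On to the blower.

```bash
python3 -m pendant '[{"travel":[-0.0045,-0.115,-0.001],"rotation":[0,0,0],"grip":0.06},{"travel":[-0.0045,-0.115,-0.001],"rotation":[0,0,0],"grip":0.06},{"travel":[-0.0045,-0.115,-0.001],"rotation":[0,0,0],"grip":0.06},{"travel":[-0.0045,-0.115,-0.001],"rotation":[0,0,0],"grip":0.06}]' >/dev/null;python3 go.py .5455 -.343 .077 95
```

```text
ee [ 0.5447 -0.3412  0.2494] t 9.3 gap 0.0599 F [-0.1  0.6 -0. ] j [-0.14  0.39  0.86  1.48 -0.3   1.41  2.38]
travel mm [ -0.7  -2.  172.4] rot [ 0.03 -0.04 -0.03] tool y now 94.97
```

```bash
python3 -m pendant '[{"travel":[-0.0007,-0.002,0.06],"rotation":[0,0,0],"grip":0.06},{"travel":[-0.0007,-0.002,0.11],"rotation":[0,0,0],"grip":0.06},{"travel":[-0.0007,-0.002,0.15],"rotation":[0,0,0],"grip":0.06},{"travel":[-0.0007,-0.002,0.172],"rotation":[0,0,0],"grip":0.06},{"travel":[-0.0007,-0.002,0.172],"rotation":[0,0,0],"grip":0.06},{"travel":[-0.0007,-0.002,0.172],"rotation":[0,0,0],"grip":0.06}]' ;python3 go.py .5455 -.343 .077 95
python3 - <<'E'
from h import *
a=grab('side')['img'][220:320,420:540,::-1]
cv2.imwrite('pics/c4.png',cv2.resize(a,None,fx=5,fy=5,interpolation=cv2.INTER_CUBIC))
E
```

```text
clock: 10.05
ee_pos: [0.5467, -0.3437, 0.0796]
tool_rot: [-0.044, 0.999, -0.001, 0.001]
wrist_force: [-0.7, -0.3, 0.5]
finger_gap: 0.0596
grasp_force: 0.0
ee [ 0.5467 -0.3437  0.0796] t 10.05 gap 0.0596 F [-0.7 -0.3  0.5] j [-0.09  0.53  0.78  1.67 -0.41  1.11  2.47]
travel mm [1.1 0.8 2.6] rot [-0.07  0.12  0.02] tool y now 95.02
```

View pics/c4.png

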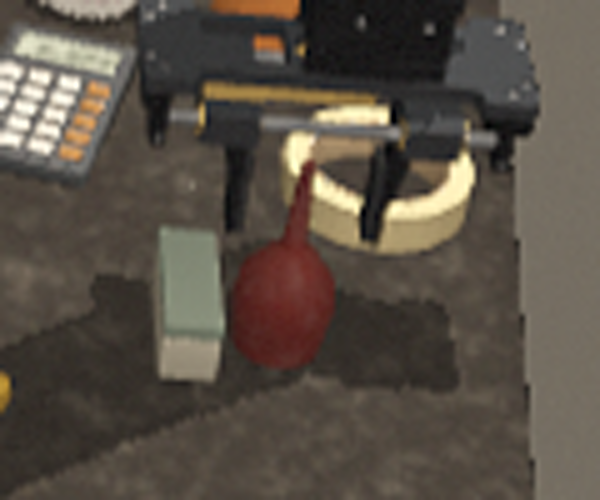

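The side crop shows the nozzle at (305,190) between the finger tips at (237,225) and (370,235). I'll close on it.

```bash
python3 -m pendant '[{"travel":[0.001,0.001,0.001],"rotation":[0,0,0],"grip":0.035},{"travel":[0.001,0.001,0.001],"rotation":[0,0,0],"grip":0.025},{"travel":[0.001,0.001,0.001],"rotation":[0,0,0],"grip":0.018},{"travel":[0.001,0.001,0.001],"rotation":[0,0,0],"grip":0.0},{"travel":[0.001,0.001,0.001],"rotation":[0,0,0],"grip":0.0},{"travel":[0.001,0.001,0.001],"rotation":[0,0,0],"grip":0.0},{"travel":[0.001,0.001,0.001],"rotation":[0,0,0],"grip":0.0}]' ;python3 go.py .5455 -.343 .25 95
```

```text
clock: 10.98
ee_pos: [0.5445, -0.3425, 0.0768]
tool_rot: [-0.044, 0.999, 0.0, -0.0]
wrist_force: [0.5, -0.3, -0.4]
finger_gap: 0.011
grasp_force: 29.9
ee [ 0.5445 -0.3425  0.0768] t 10.975 gap 0.011 F [ 0.5 -0.3 -0.4] j [-0.09  0.53  0.78  1.67 -0.41  1.1   2.47]
travel mm [  -0.9   -0.6 -173.2] rot [ 0.   -0.01 -0.01] tool y now 94.99
```

```bash
python3 -m pendant '[{"travel":[0,0,-0.03],"rotation":[0,0,0],"grip":0},{"travel":[0,0,-0.08],"rotation":[0,0,0],"grip":0},{"travel":[0,0,-0.13],"rotation":[0,0,0],"grip":0},{"travel":[0,0,-0.18],"rotation":[0,0,0],"grip":0},{"travel":[0,0,-0.18],"rotation":[0,0,0],"grip":0}]' ;python3 go.py .47 .316 .26 99.6
```

```text
clock: 11.6
ee_pos: [0.5457, -0.344, 0.261]
tool_rot: [-0.043, 0.999, -0.002, 0.003]
wrist_force: [0.3, -0.5, -1.0]
finger_gap: 0.0106
grasp_force: 29.9
ee [ 0.5457 -0.344   0.261 ] t 11.6 gap 0.0106 F [ 0.3 -0.5 -1. ] j [-0.14  0.39  0.86  1.46 -0.3   1.42  2.38]
travel mm [ 18.2 664.1  -1.3] rot [-0.2   0.31 -4.63] tool y now 94.97
```

```bash
python3 -m pendant '[{"travel":[0.001,0.03,0],"rotation":[0,0,0],"grip":0},{"travel":[0.003,0.08,0],"rotation":[0,0,0],"grip":0},{"travel":[0.005,0.13,0],"rotation":[0,0,-1],"grip":0},{"travel":[0.007,0.185,0],"rotation":[0,0,-1.5],"grip":0},{"travel":[0.009,0.24,0],"rotation":[0,0,-2],"grip":0},{"travel":[0.01,0.295,0],"rotation":[0,0,-2.5],"grip":0},{"travel":[0.012,0.35,0],"rotation":[0,0,-3],"grip":0},{"travel":[0.013,0.405,0],"rotation":[0,0,-3.5],"grip":0},{"travel":[0.014,0.46,0],"rotation":[0,0,-4],"grip":0},{"travel":[0.015,0.51,0],"rotation":[0,0,-4.5],"grip":0}]';python3 go.py .47 .316 .26 99.6
```

```text
clock: 12.85
ee_pos: [0.4842, 0.1662, 0.2558]
tool_rot: [-0.083, 0.997, -0.0, -0.001]
wrist_force: [1.4, -0.5, -0.3]
finger_gap: 0.0105
grasp_force: 29.9
ee [0.4842 0.1662 0.2558] t 12.85 gap 0.0105 F [ 1.4 -0.5 -0.3] j [-0.92  0.02  0.52  1.77 -0.01  1.36  1.34]
travel mm [-10.9 150.1  -4.2] rot [-0.   -0.06 -0.04] tool y now 99.56
```

```bash
python3 -m pendant '[{"travel":[-0.004,0.05,0],"rotation":[0,0,0],"grip":0},{"travel":[-0.008,0.1,0],"rotation":[0,0,0],"grip":0},{"travel":[-0.011,0.14,0],"rotation":[0,0,0],"grip":0},{"travel":[-0.011,0.15,0],"rotation":[0,0,0],"grip":0},{"travel":[-0.011,0.15,0],"rotation":[0,0,0],"grip":0},{"travel":[-0.011,0.15,0],"rotation":[0,0,0],"grip":0}]';python3 go.py .47 .316 .080 99.6
python3 - <<'E'
from h import *
d=grab('side');P=cloud(d);hsv=cv2.cvtColor(d['img'],cv2.COLOR_RGB2HSV)
m=((hsv[...,0]<8)|(hsv[...,0]>172))&(hsv[...,1]>140)&(hsv[...,2]<140)&(P[...,2]>.12)&(P[...,2]<.3)&(abs(P[...,0]-.47)<.1)&(abs(P[...,1]-.316)<.1)
p=P[m];print(len(p)); 
for z in np.arange(.14,.30,.02):
    q=p[abs(p[:,2]-z)<.01]; 
    if len(q): print(z.round(2),len(q),q.mean(0).round(4))
E
```

```text
clock: 13.6
ee_pos: [0.4719, 0.3123, 0.2566]
tool_rot: [-0.082, 0.997, -0.0, -0.0]
wrist_force: [0.1, 0.6, -0.9]
finger_gap: 0.011
grasp_force: 29.9
ee [0.4719 0.3123 0.2566] t 13.6 gap 0.011 F [ 0.1  0.6 -0.9] j [-1.04  0.15  0.42  1.64 -0.06  1.37  1.13]
travel mm [  1.2   4.1 176.6] rot [-0.03 -0.01 -0.23] tool y now 99.37
388
0.18 16 [0.4564 0.3042 0.1879]
0.2 99 [0.4532 0.3056 0.2008]
0.22 150 [0.4558 0.3059 0.2211]
0.24 105 [0.4646 0.3093 0.238 ]
0.26 14 [0.4669 0.3119 0.2543]
0.28 2 [0.4725 0.3169 0.2845]
```

```bash
python3 -m pendant '[{"travel":[0.001,0.004,0.05],"rotation":[0,0,0],"grip":0},{"travel":[0.001,0.004,0.1],"rotation":[0,0,0],"grip":0},{"travel":[0.001,0.004,0.14],"rotation":[0,0,0],"grip":0},{"travel":[0.001,0.004,0.165],"rotation":[0,0,0],"grip":0},{"travel":[0.001,0.004,0.174],"rotation":[0,0,0],"grip":0},{"travel":[0.001,0.004,0.177],"rotation":[0,0,0],"grip":0},{"travel":[0.001,0.004,0.177],"rotation":[0,0,0],"grip":0},{"travel":[0.001,0.004,0.177],"rotation":[0,0,0],"grip":0}]';python3 go.py .47 .316 .080 99.6
```

```text
clock: 14.65
ee_pos: [0.4702, 0.3181, 0.0808]
tool_rot: [-0.083, 0.997, 0.001, 0.001]
wrist_force: [-0.8, -0.4, -0.3]
finger_gap: 0.0107
grasp_force: 29.9
ee [0.4702 0.3181 0.0808] t 14.65 gap 0.0107 F [-0.8 -0.4 -0.3] j [-1.01  0.3   0.4   1.85 -0.13  1.02  1.18]
travel mm [ 0.6 -2.   0.8] rot [ 0.05  0.07 -0.11] tool y now 99.49
```

```bash
python3 -m pendant '[{"travel":[0,0,0.0015],"rotation":[0,0,0],"grip":0},{"travel":[0,0,0.002],"rotation":[0,0,0],"grip":0},{"travel":[0,0,0.002],"rotation":[0,0,0],"grip":0}]';python3 go.py .47 .316 .080 99.6
```

```text
clock: 15.02
ee_pos: [0.471, 0.3185, 0.0796]
tool_rot: [-0.083, 0.997, 0.001, 0.001]
wrist_force: [-0.7, -0.8, 10.2]
finger_gap: 0.0108
grasp_force: 30.3
ee [0.471  0.3185 0.0796] t 15.025 gap 0.0108 F [-0.7 -0.8 10.2] j [-1.01  0.3   0.4   1.85 -0.14  1.02  1.18]
travel mm [ 1.4 -2.3 -0.4] rot [ 0.1   0.16 -0.12] tool y now 99.48
```

```bash
python3 -m pendant '[{"travel":[0,0,0],"rotation":[0,0,0],"grip":0.05},{"travel":[0,0,0],"rotation":[0,0,0],"grip":0.05},{"travel":[0,0,0],"rotation":[0,0,0],"grip":0.05},{"travel":[0,0,-0.03],"rotation":[0,0,0],"grip":0.05},{"travel":[0,0,-0.09],"rotation":[0,0,0],"grip":0.05},{"travel":[0,0,-0.15],"rotation":[0,0,0],"grip":0.05},{"travel":[0,0,-0.15],"rotation":[0,0,0],"grip":0.05}]' ;python3 go.py .5465 -.2964 .2 95
```

```text
clock: 15.9
ee_pos: [0.4718, 0.3191, 0.2328]
tool_rot: [-0.083, 0.997, 0.003, 0.003]
wrist_force: [0.3, 0.6, -0.7]
finger_gap: 0.05
grasp_force: 0.0
ee [0.4718 0.3191 0.2328] t 15.9 gap 0.05 F [ 0.3  0.6 -0.7] j [-1.05  0.16  0.42  1.68 -0.07  1.31  1.13]
travel mm [  27.8 -619.5   29.7] rot [0.28 0.37 4.48] tool y now 99.48
```

```bash
python3 -m pendant '[{"travel":[0.028,-0.619,0.03],"rotation":[0.3,0.4,4.5],"grip":0.06},{"travel":[0.028,-0.619,0.03],"rotation":[0.3,0.4,4.5],"grip":0.06},{"travel":[0.028,-0.619,0.03],"rotation":[0.3,0.4,4.5],"grip":0.06},{"travel":[0.028,-0.619,0.03],"rotation":[0.3,0.4,4.5],"grip":0.06},{"travel":[0.028,-0.619,0.03],"rotation":[0.3,0.4,4.5],"grip":0.06},{"travel":[0.028,-0.619,0.03],"rotation":[0.3,0.4,4.5],"grip":0.06},{"travel":[0.028,-0.619,0.03],"rotation":[0.3,0.4,4.5],"grip":0.06}]' >/dev/null;python3 go.py .5465 -.2964 .2 95
python3 - <<'E'
from h import *
d=grab('top');P=cloud(d)
a=cv2.resize(d['img'][240:330,150:260,::-1],None,fx=3.5,fy=3.5,interpolation=cv2.INTER_CUBIC);b=cv2.resize(d['img'][210:300,430:540,::-1],None,fx=3.5,fy=3.5,interpolation=cv2.INTER_CUBIC)
cv2.imwrite('pics/c5.png',np.hstack([a,b]))
m=(d['z_map']>0)&(P[...,2]>.031)&(P[...,2]<.043)&(P[...,0]>.45)&(P[...,0]<.65)&(P[...,1]<-.22)&(P[...,1]>-.4)
p=P[m];print(len(p),p.mean(0),cv2.minAreaRect((p[:,:2]*1000).astype(np.float32)))
m=(d['z_map']>0)&(P[...,2]>.085)&(P[...,2]<.14)&(abs(P[...,0]-.46)<.08)&(P[...,1]>.26)&(P[...,1]<.44)
for s in (P[...,1]>.355),(P[...,1]<=.355):
    p=P[m&s];print(len(p),p.mean(0),p[:,2].max())
E
```

```text
ee [ 0.5217 -0.1178  0.2059] t 16.775 gap 0.0596 F [ 1.   0.5 -0.7] j [-0.59  0.13  0.79  1.8  -0.09  1.26  1.89]
travel mm [  -9.1 -180.1    6.8] rot [-0.29 -0.41  0.02] tool y now 95.02
303 [ 0.54199426 -0.29723061  0.03679642] ((585.3565063476562, -328.97308349609375), (57.31621170043945, 181.05340576171875), 56.917362213134766)
29 [0.45555174 0.39139768 0.09958751] 0.10919083061824475
26 [0.47136156 0.31546542 0.10700181] 0.12772904948761266
```

View pics/c5.png

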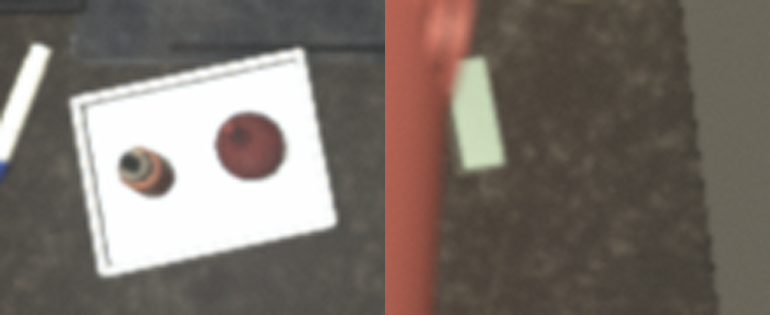

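The bottle (145,170) and the blower (250,145) both stand upright in the tray. The box on the right half, (478,115), is unmoved. I'll go to the box.

```bash
python3 -m pendant '[{"travel":[-0.009,-0.18,0.007],"rotation":[-0.3,-0.4,0],"grip":0.06},{"travel":[-0.009,-0.18,0.007],"rotation":[-0.3,-0.4,0],"grip":0.06},{"travel":[-0.009,-0.18,0.007],"rotation":[-0.3,-0.4,0],"grip":0.06},{"travel":[-0.009,-0.18,0.007],"rotation":[-0.3,-0.4,0],"grip":0.06},{"travel":[-0.009,-0.18,0.007],"rotation":[-0.3,-0.4,0],"grip":0.06}]' >/dev/null;python3 go.py .5465 -.2964 .012 95
```

```text
ee [ 0.5464 -0.2943  0.1995] t 17.45 gap 0.0602 F [-0.  -0.1  0.3] j [-0.25  0.38  0.87  1.6  -0.29  1.3   2.32]
travel mm [ -0.2  -2.2 187.5] rot [ 0.02 -0.08 -0.04] tool y now 94.96
```

```bash
python3 -m pendant '[{"travel":[0,-0.002,0.06],"rotation":[0,0,0],"grip":0.06},{"travel":[0,-0.002,0.11],"rotation":[0,0,0],"grip":0.06},{"travel":[0,-0.002,0.155],"rotation":[0,0,0],"grip":0.06},{"travel":[0,-0.002,0.18],"rotation":[0,0,0],"grip":0.06},{"travel":[0,-0.002,0.187],"rotation":[0,0,0],"grip":0.045},{"travel":[0,-0.002,0.187],"rotation":[0,0,0],"grip":0.035},{"travel":[0,-0.002,0.187],"rotation":[0,0,0],"grip":0.02},{"travel":[0,-0.002,0.187],"rotation":[0,0,0],"grip":0.02},{"travel":[0,-0.002,0.187],"rotation":[0,0,0],"grip":0.02},{"travel":[0,-0.002,0.187],"rotation":[0,0,0],"grip":0.02}]' ;python3 go.py .524 .0422 .13 79.5
```

```text
clock: 18.7
ee_pos: [0.5478, -0.2967, 0.0148]
tool_rot: [-0.044, 0.999, -0.0, 0.001]
wrist_force: [-0.5, 2.2, 7.1]
finger_gap: 0.0302
grasp_force: 30.0
ee [ 0.5478 -0.2967  0.0148] t 18.7 gap 0.0302 F [-0.5  2.2  7.1] j [-0.15  0.57  0.75  1.77 -0.46  0.98  2.44]
travel mm [  -6.   339.6 -115.3] rot [-0.    0.11 15.5 ] tool y now 95.0
```

```bash
python3 -m pendant '[{"travel":[0,0,-0.02],"rotation":[0,0,0],"grip":0.02},{"travel":[0,0,-0.07],"rotation":[0,0,0],"grip":0.02},{"travel":[0,0.03,-0.115],"rotation":[0,0,2],"grip":0.02},{"travel":[-0.002,0.08,-0.13],"rotation":[0,0,4],"grip":0.02},{"travel":[-0.003,0.13,-0.13],"rotation":[0,0,6],"grip":0.02},{"travel":[-0.004,0.185,-0.13],"rotation":[0,0,9],"grip":0.02},{"travel":[-0.005,0.24,-0.13],"rotation":[0,0,12],"grip":0.02},{"travel":[-0.006,0.295,-0.13],"rotation":[0,0,15],"grip":0.02},{"travel":[-0.006,0.335,-0.13],"rotation":[0,0,15.5],"grip":0.02},{"travel":[-0.006,0.34,-0.13],"rotation":[0,0,15.5],"grip":0.02}]' ; python3 -m pendant '[{"travel":[0,0,0],"rotation":[0,0,0],"grip":0.02},{"travel":[0,0,0],"rotation":[0,0,0],"grip":0.02}]';python3 go.py .523 .0423 .026 79.5
python3 - <<'E'
from h import *
d=grab('side')
cv2.imwrite('pics/c6.png',cv2.resize(d['img'][180:300,270:430,::-1],None,fx=5,fy=5,interpolation=cv2.INTER_CUBIC))
E
```

```text
clock: 19.95
ee_pos: [0.5232, 0.0458, 0.1444]
tool_rot: [0.089, 0.996, 0.001, 0.0]
wrist_force: [-0.4, -0.5, -0.3]
finger_gap: 0.0301
grasp_force: 30.0
clock: 20.2
ee_pos: [0.5236, 0.0409, 0.1439]
tool_rot: [0.093, 0.996, -0.0, 0.0]
wrist_force: [0.3, 0.1, -0.5]
finger_gap: 0.0304
grasp_force: 30.0
ee [0.5236 0.0409 0.1439] t 20.2 gap 0.0304 F [ 0.3  0.1 -0.5] j [-0.92  0.17  0.85  1.9  -0.14  1.13  1.36]
travel mm [  0.9   1.3 117.9] rot [-0.02  0.04 -0.15] tool y now 79.35
```

View pics/c6.png

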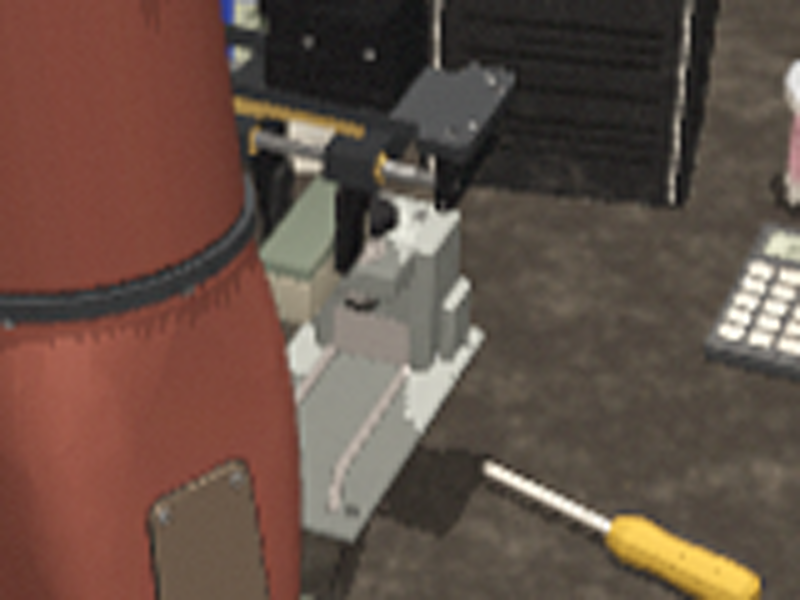

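The box hangs level in the fingers at (300,240), aligned with the bed. I'll lower it onto the bed.

```bash
python3 -m pendant '[{"travel":[0.001,0.001,0.05],"rotation":[0,0,0],"grip":0.02},{"travel":[0.001,0.001,0.09],"rotation":[0,0,0],"grip":0.02},{"travel":[0.001,0.001,0.11],"rotation":[0,0,0],"grip":0.02},{"travel":[0.001,0.001,0.118],"rotation":[0,0,0],"grip":0.02},{"travel":[0.001,0.001,0.118],"rotation":[0,0,0],"grip":0.02},{"travel":[0.001,0.001,0.12],"rotation":[0,0,0],"grip":0.02},{"travel":[0.001,0.001,0.121],"rotation":[0,0,0],"grip":0.02},{"travel":[0.001,0.001,0.121],"rotation":[0,0,0],"grip":0.02}]';python3 go.py .523 .0423 .022 79.5
```

```text
clock: 21.25
ee_pos: [0.5228, 0.0439, 0.0228]
tool_rot: [0.091, 0.996, 0.0, 0.0]
wrist_force: [0.2, 0.1, -0.2]
finger_gap: 0.0303
grasp_force: 30.0
ee [0.5228 0.0439 0.0228] t 21.25 gap 0.0303 F [ 0.2  0.1 -0.2] j [-0.83  0.36  0.77  2.01 -0.32  0.9   1.5 ]
travel mm [-0.5 -1.5  0.8] rot [0.01 0.04 0.  ] tool y now 79.5
```

```bash
python3 -m pendant '[{"travel":[0,-0.0015,0],"rotation":[0,0,0],"grip":0.02},{"travel":[0,-0.0015,0.001],"rotation":[0,0,0],"grip":0.02},{"travel":[0,-0.0015,0.002],"rotation":[0,0,0],"grip":0.02},{"travel":[0,-0.0015,0.002],"rotation":[0,0,0],"grip":0.02}]';python3 go.py .523 .0423 .022 79.5
```

```text
clock: 21.75
ee_pos: [0.5227, 0.0424, 0.0226]
tool_rot: [0.092, 0.996, 0.001, -0.0]
wrist_force: [-12.0, 0.7, 32.2]
finger_gap: 0.0305
grasp_force: 30.0
ee [0.5227 0.0424 0.0226] t 21.75 gap 0.0305 F [-12.    0.7  32.2] j [-0.83  0.36  0.77  2.01 -0.32  0.9   1.51]
travel mm [-0.3 -0.   0.6] rot [ 0.1  -0.02 -0.02] tool y now 79.48
```

```bash
python3 -m pendant '[{"travel":[0,0,-0.001],"rotation":[0,0,0],"grip":0.055},{"travel":[0,0,-0.001],"rotation":[0,0,0],"grip":0.055},{"travel":[0,0,-0.001],"rotation":[0,0,0],"grip":0.055},{"travel":[0,0,-0.03],"rotation":[0,0,0],"grip":0.055},{"travel":[0,0,-0.07],"rotation":[0,0,0],"grip":0.055},{"travel":[0.03,0,-0.08],"rotation":[0,0,0],"grip":0},{"travel":[0.06,0,-0.08],"rotation":[0,0,0],"grip":0},{"travel":[0.064,0,-0.08],"rotation":[0,0,0],"grip":0},{"travel":[0.064,0,-0.08],"rotation":[0,0,0],"grip":0}]';python3 go.py .460 .0540 .022 79.5
python3 - <<'E'
from h import *
for n in('top','side'):
    d=grab(n);P=cloud(d);m=(d['z_map']>0)&(P[...,2]>.038)&(P[...,2]<.05)&(P[...,0]>.46)&(P[...,0]<.6)&(abs(P[...,1]-.04)<.04)
    h=cv2.cvtColor(d['img'],cv2.COLOR_RGB2HSV);m&=(h[...,1]>20)
    p=P[m];print(n,len(p),p.mean(0) if len(p) else 0,cv2.minAreaRect((p[:,:2]*1000).astype(np.float32)) if len(p)>4 else 0)
E
```

```text
clock: 22.88
ee_pos: [0.4597, 0.0542, 0.1006]
tool_rot: [0.091, 0.996, 0.0, 0.0]
wrist_force: [-0.4, -0.3, -0.5]
finger_gap: 0.0226
grasp_force: 0.0
ee [0.4597 0.0542 0.1006] t 22.875 gap 0.0226 F [-0.4 -0.3 -0.5] j [-1.03  0.05  0.85  2.09 -0.04  1.02  1.23]
travel mm [-0.2 -0.2 78.6] rot [0.03 0.04 0.03] tool y now 79.53
top 0 0 0
side 54 [0.54251182 0.02908636 0.04329764] ((540.2704467773438, 26.76021385192871), (52.109161376953125, 19.296531677246094), 11.769588470458984)
```

```bash
python3 -m pendant '[{"travel":[0,0,0.03],"rotation":[0,0,0],"grip":0},{"travel":[0,0,0.06],"rotation":[0,0,0],"grip":0},{"travel":[0,0,0.078],"rotation":[0,0,0],"grip":0},{"travel":[0,0,0.078],"rotation":[0,0,0],"grip":0},{"travel":[-0.01,0,0.078],"rotation":[0,0,0],"grip":0},{"travel":[-0.02,0,0.078],"rotation":[0,0,0],"grip":0},{"travel":[-0.03,0,0.078],"rotation":[0,0,0],"grip":0},{"travel":[-0.04,0,0.078],"rotation":[0,0,0],"grip":0},{"travel":[-0.05,0,0.078],"rotation":[0,0,0],"grip":0},{"travel":[-0.055,0,0.078],"rotation":[0,0,0],"grip":0}]';python3 go.py .526 .0417 .022 79.5
python3 - <<'E'
from h import *
d=grab('side')
cv2.imwrite('pics/c7.png',cv2.resize(d['img'][180:300,270:430,::-1],None,fx=5,fy=5,interpolation=cv2.INTER_CUBIC))
E
```

```text
clock: 24.22
ee_pos: [0.5142, 0.0436, 0.0225]
tool_rot: [0.092, 0.996, -0.0, 0.0]
wrist_force: [-1.1, 0.2, 0.2]
finger_gap: 0.0004
grasp_force: 0.4
ee [0.5142 0.0436 0.0225] t 24.225 gap 0.0004 F [-1.1  0.2  0.2] j [-0.86  0.35  0.8   2.03 -0.32  0.89  1.5 ]
travel mm [-12.    0.3   0.5] rot [-0.03  0.02 -0.03] tool y now 79.47
```

View pics/c7.png

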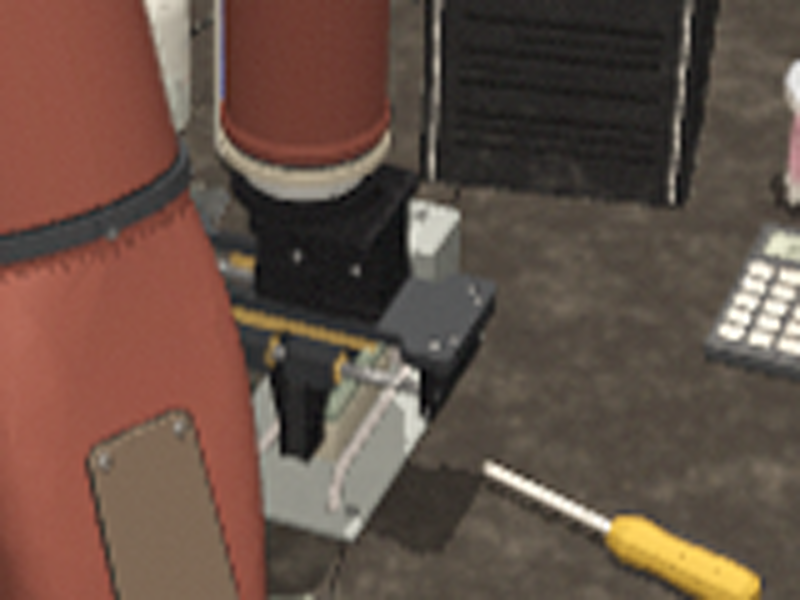

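The box is in the channel at (350,400), with the closed fingers behind it at (300,410). I'll keep pushing to the stop.

```bash
python3 -m pendant '[{"travel":[-0.004,0,0],"rotation":[0,0,0],"grip":0},{"travel":[-0.008,0,0],"rotation":[0,0,0],"grip":0},{"travel":[-0.01,0,0],"rotation":[0,0,0],"grip":0},{"travel":[-0.01,0,0],"rotation":[0,0,0],"grip":0}]';python3 go.py .526 .0417 .022 79.5
```

```text
clock: 24.78
ee_pos: [0.5235, 0.042, 0.0225]
tool_rot: [0.092, 0.996, -0.0, 0.0]
wrist_force: [0.5, -0.0, 0.3]
finger_gap: 0.0001
grasp_force: 0.0
ee [0.5235 0.042  0.0225] t 24.775 gap 0.0001 F [ 0.5 -0.   0.3] j [-0.84  0.37  0.79  2.01 -0.33  0.9   1.51]
travel mm [-2.6  0.1  0.5] rot [-0.01  0.03 -0.01] tool y now 79.49
```

```bash
python3 -m pendant '[{"travel":[-0.002,0,0],"rotation":[0,0,0],"grip":0},{"travel":[-0.003,0,0],"rotation":[0,0,0],"grip":0},{"travel":[-0.003,0,0],"rotation":[0,0,0],"grip":0}]';python3 -m pendant '[{"travel":[-0.001,0,0],"rotation":[0,0,0],"grip":0},{"travel":[-0.002,0,0],"rotation":[0,0,0],"grip":0},{"travel":[-0.002,0,0],"rotation":[0,0,0],"grip":0}]'
```

```text
clock: 25.15
ee_pos: [0.5256, 0.0418, 0.0223]
tool_rot: [0.091, 0.996, -0.0, -0.001]
wrist_force: [-4.1, 0.8, 3.2]
finger_gap: 0.0003
grasp_force: 2.3
clock: 25.52
ee_pos: [0.5257, 0.0417, 0.022]
tool_rot: [0.091, 0.996, 0.0, -0.003]
wrist_force: [-12.9, 2.0, 8.7]
finger_gap: 0.0004
grasp_force: 6.4
```

The tool stopped where the box should be home, and the force is rising. I'll back off and check the pose.

```bash
python3 -m pendant '[{"travel":[0.01,0,0],"rotation":[0,0,0],"grip":0},{"travel":[0.03,0,0],"rotation":[0,0,0],"grip":0},{"travel":[0.04,0,-0.03],"rotation":[0,0,0],"grip":0},{"travel":[0.04,0.05,-0.08],"rotation":[0,0,0],"grip":0},{"travel":[0.04,0.1,-0.13],"rotation":[0,0,0],"grip":0},{"travel":[0.04,0.16,-0.17],"rotation":[0,0,0],"grip":0},{"travel":[0.04,0.22,-0.17],"rotation":[0,0,0],"grip":0},{"travel":[0.04,0.22,-0.17],"rotation":[0,0,0],"grip":0}]'
python3 - <<'E'
from h import *
d=grab('top');P=cloud(d)
cv2.imwrite('pics/c8.png',cv2.resize(d['img'][190:285,290:380,::-1],None,fx=6,fy=6,interpolation=cv2.INTER_CUBIC))
m=(d['z_map']>0)&(P[...,2]>.038)&(P[...,2]<.05)&(P[...,0]>.46)&(P[...,0]<.6)&(abs(P[...,1]-.04)<.04)
p=P[m];c=np.array([.576,.0325]);q=p[:,:2]-c;a=np.array([.983,-.182]);b=np.array([.182,.983])
X=q@a*1000;Y=q@b*1000;print(len(p),X.min(),X.max(),'Y',np.percentile(Y,[2,50,98]),cv2.minAreaRect(np.c_[X,Y].astype(np.float32)))
for lo in range(-45,10,8):
    k=(X>=lo)&(X<lo+8); print(lo,k.sum(),Y[k].min() if k.any() else '',Y[k].max() if k.any() else '')
E
```

```text
clock: 26.52
ee_pos: [0.529, 0.2697, 0.193]
tool_rot: [0.089, 0.996, 0.001, 0.001]
wrist_force: [-0.5, -0.4, -1.0]
finger_gap: 0.0006
grasp_force: 0.0
257 -41.40969243889812 21.204402549871816 Y [-15.59721706  -1.12170101  13.394872  ] ((-10.185586929321289, -1.1446466445922852), (30.125459671020508, 62.62618637084961), 89.62638092041016)
-45 22 -15.64268396693257 12.853114499810754
-37 35 -15.313108281690457 14.052420298527789
-29 30 -16.133789605743146 12.74935332530028
-21 33 -15.78724315419133 13.841584419472733
-13 32 -14.752886944431204 12.000342342180815
-5 34 -15.933922237859214 13.100633538846745
3 33 -15.229160171857673 13.812306914367497
```

View pics/c8.png

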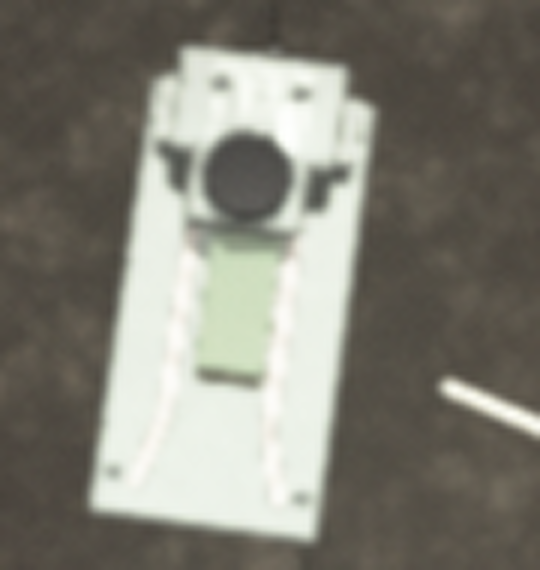

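The crop shows the box at (240,305), squarely in the channel and up against the column. The depth map gives its front end at -41.4 mm, y of -1 mm and yaw under 0.5°. Next is the knob at (247,175).

```bash
python3 go.py .602 .028 .17 79.5
```

```text
ee [0.529  0.2702 0.1927] t 26.575 gap 0.0004 F [-1.2  2.6 -0.1] j [-1.19  0.29  0.78  1.68 -0.21  1.26  1.03]
travel mm [-114.7 -225.5   22.7] rot [0.06 0.1  0.31] tool y now 79.81
```

```bash
python3 -m pendant '[{"travel":[-0.025,-0.05,0],"rotation":[0,0,0],"grip":0},{"travel":[-0.05,-0.1,0],"rotation":[0,0,0],"grip":0},{"travel":[-0.075,-0.15,0],"rotation":[0,0,0],"grip":0},{"travel":[-0.1,-0.2,0.01],"rotation":[0,0,0],"grip":0},{"travel":[-0.115,-0.2255,0.023],"rotation":[0,0,0],"grip":0},{"travel":[-0.115,-0.2255,0.023],"rotation":[0,0,0],"grip":0},{"travel":[-0.115,-0.2255,0.023],"rotation":[0,0,0],"grip":0}]';python3 go.py .602 .028 .123 79.5
```

```text
clock: 27.45
ee_pos: [0.6005, 0.0219, 0.1695]
tool_rot: [0.092, 0.996, -0.0, -0.0]
wrist_force: [-0.2, 0.4, 1.0]
finger_gap: 0.0006
grasp_force: 0.0
ee [0.6005 0.0219 0.1695] t 27.45 gap 0.0006 F [-0.2  0.4  1. ] j [-0.8   0.35  0.86  1.69 -0.28  1.23  1.51]
travel mm [-0.4  6.3 46.5] rot [-0.01 -0.   -0.05] tool y now 79.45
```

```bash
python3 -m pendant '[{"travel":[0,0.006,0.02],"rotation":[0,0,0],"grip":0},{"travel":[0,0.006,0.04],"rotation":[0,0,0],"grip":0},{"travel":[0,0.006,0.05],"rotation":[0,0,0],"grip":0},{"travel":[0,0.006,0.055],"rotation":[0,0,0],"grip":0},{"travel":[0,0.006,0.058],"rotation":[0,0,0],"grip":0},{"travel":[0,0.006,0.06],"rotation":[0,0,0],"grip":0},{"travel":[0,0.006,0.06],"rotation":[0,0,0],"grip":0}]'
```

```text
clock: 28.32
ee_pos: [0.6022, 0.028, 0.1098]
tool_rot: [0.092, 0.996, 0.0, 0.0]
wrist_force: [-2.7, 1.1, 4.4]
finger_gap: 0.0005
grasp_force: 2.0
```

```bash
python3 -m pendant '[{"travel":[0,0,0.001],"rotation":[0,0,0],"grip":0},{"travel":[0,0,0.002],"rotation":[0,0,0],"grip":0},{"travel":[0,0,0.002],"rotation":[0,0,0],"grip":0}]';python3 -m pendant '[{"travel":[0,0,0.0008],"rotation":[0,0,0],"grip":0},{"travel":[0,0,0.0008],"rotation":[0,0,0],"grip":0},{"travel":[0,0,0.0008],"rotation":[0,0,0],"grip":0}]'
```

```text
clock: 28.7
ee_pos: [0.6023, 0.028, 0.1086]
tool_rot: [0.092, 0.996, 0.0, 0.0]
wrist_force: [-6.4, 0.7, 13.5]
finger_gap: 0.0003
grasp_force: 6.8
clock: 29.08
ee_pos: [0.6024, 0.0279, 0.1085]
tool_rot: [0.092, 0.996, 0.001, 0.0]
wrist_force: [-8.8, 1.3, 20.3]
finger_gap: 0.0004
grasp_force: 10.4
```

The plunger is at its stop: z has stalled at 108.5 mm with 20 N on the tool. I'll retract and check everything.

```bash
python3 -m pendant '[{"travel":[0,0,0],"rotation":[0,0,0],"grip":0},{"travel":[0,0,-0.01],"rotation":[0,0,0],"grip":0},{"travel":[0,0,-0.03],"rotation":[0,0,0],"grip":0},{"travel":[0,0,-0.08],"rotation":[0,0,0],"grip":0},{"travel":[0,-0.05,-0.1],"rotation":[0,0,0],"grip":0},{"travel":[0,-0.1,-0.1],"rotation":[0,0,0],"grip":0},{"travel":[0,-0.15,-0.1],"rotation":[0,0,0],"grip":0},{"travel":[0,-0.19,-0.1],"rotation":[0,0,0],"grip":0},{"travel":[0,-0.19,-0.1],"rotation":[0,0,0],"grip":0},{"travel":[0,-0.19,-0.1],"rotation":[0,0,0],"grip":0}]'
python3 - <<'E'
from h import *
d=grab('top');P=cloud(d);ok=d['z_map']>0
cv2.imwrite('pics/c9.png',d['img'][185:345,140:480,::-1].repeat(2,0).repeat(2,1))
m=ok&(P[...,2]>.1)&(P[...,2]<.14)&(abs(P[...,0]-.602)<.03)&(abs(P[...,1]-.028)<.03);p=P[m];print('knob',len(p),np.median(p,0))
m=ok&(P[...,2]>.038)&(P[...,2]<.05)&(P[...,0]>.46)&(P[...,0]<.6)&(abs(P[...,1]-.04)<.04)
q=P[m][:,:2]-[.576,.0325];print('box',len(q),(q@[.983,-.182]).min(),np.median(q@[.182,.983]),np.median(P[m][:,2]))
m=ok&(P[...,2]>.085)&(P[...,2]<.14)&(abs(P[...,0]-.46)<.08)&(P[...,1]>.26)&(P[...,1]<.44)
for s in (P[...,1]>.355),(P[...,1]<=.355):
    p=P[m&s];print(len(p),p.mean(0),p[:,2].max())
E
```

```text
clock: 30.32
ee_pos: [0.5676, -0.1585, 0.2072]
tool_rot: [0.092, 0.996, -0.0, 0.0]
wrist_force: [-0.3, 0.5, 0.9]
finger_gap: 0.0003
grasp_force: 0.0
knob 192 [0.60250209 0.02837479 0.12178194]
box 248 -0.041171081832471514 -0.0017025779691797614 0.04419199422314346
31 [0.45571901 0.39104637 0.09901383] 0.11158818962136685
26 [0.47088745 0.31546393 0.10758673] 0.1253364079179724
```

View pics/c9.png

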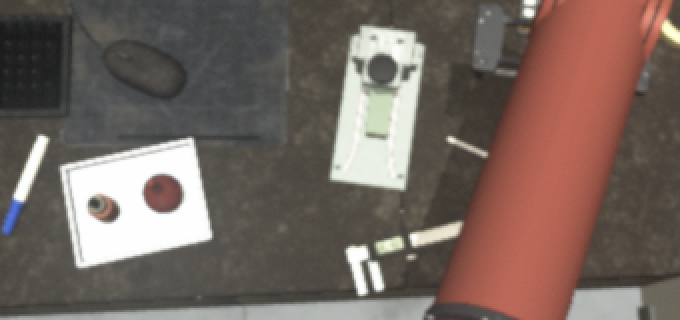

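The knob is back up (top at 121.8 mm), the box is home at (378,112), and the bottle and blower stand in the tray at (103,207) and (163,192). The robot is clear of everything, so I'll hand in.

```bash
python3 -c "
from station import manip
print(manip.sign_off())"
```

```text
the job is handed in; nothing more can be done
None
```

The bottle and blower stand upright in the tray, the slide box is home on the press bed and stamped, the plunger is back up, and I handed the job in at about 30 s on the robot's clock; the hand-in returned no verdict.

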